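# Clamp a silver band on the ring arbor with its knurled ring nut

### The arm

A 7-joint arm with a two-finger parallel gripper is mounted at the origin on the work surface; the furniture and walls round the work are solid. World frame = base frame: x ahead of the robot, y to its left, z up, the work surface at z = 0. Lengths are in mm, angles in rad, forces in N, time in s.
With the tool pointing down it reaches from about 425 to 1025 mm from the base axis. Payload 9.4 kg.
Tool frame: the origin (TCP) lies between the finger pads; the fingertips stand bot.finger_overhang ahead of it and the grasp point (between the pads) is the TCP (bot.finger_overhang is the distance from the TCP to the fingertips, in mm); z points along the fingers, y is the line along which they close (so a half turn about z gives the same grasp; the last joint's range is limited). The gripper opens to 93 mm and grips with 3 to 60 N. Pads are 15 mm wide; open, the fingers measure 128 mm over their backs; the gripper's body (75 mm by 188 mm) begins 65 mm behind the grasp point.
Start: joints at [-1.385, 0.599, -0.003, 1.599, 0.002, 0.943, -0.08], TCP at [188.348, 700.106, 237.618] pointing down, gripper open.
Joint ranges: [-2.57, 2.57], [-0.35, 1.97], [-1.29, 1.29], [0.11, 2.56], [-1.05, 4.19], [0.11, 1.86], [-2.63, 2.63]. Speed limits (rad/s): [2.22, 2.22, 3.01, 3.01, 3.14, 3.14, 3.14].

### API

Orientations are given as a rotation vector (axis times angle).
In Python, from plant import bot gives the robot as it stands.
- The arm moves only by the shell command python3 -m jog 'ROWS'. ROWS is text: rows parted by semicolons, each of 7 numbers parted by spaces: the opening, from -1 (shut) to 1 (fully open), so that 0 is half open, then the shift along the tool's x, y, z in m, then the turn, a rotation vector about the tool's x, y, z in rad. In form: hand tx ty tz rx ry rz; .... A call has 1 to 20 rows; each row is the pose to reach, as a shift and turn from the pose commanded when the call began, along the tool's axes at that moment; what a row does not reach only later rows make up. A row lasts 1/12 s, in which the tool goes at most 41.7 mm and 7.16 degrees, less where a joint would pass 70% of its speed; a pose out of reach is approached as far as the arm can. A call with a gripper value outside its range is refused whole. The fingers move at their own pace and stop on an object; the grip force is fixed at half the most. Time passes only in rows, so rows that repeat a pose let the fingers close. It gives the time, the measured TCP pose, the force, the opening and the grip force at its end, in the units of the state.
- bot.read_state(): the state, without advancing time (a new reading comes with each control period).
- bot.grab_frame(name): name is "scene" or "top" or "wrist"; returns a dict with "img" (420x560x3 uint8, blue, green, red), "K" (3x3 intrinsics, pixels), "pose" (4x4, takes a point from camera to world coordinates); the wrist camera has in their place "T_tool_cam" (4x4, takes a point from camera to tool coordinates, whose origin is the TCP and whose axes are the flange's). Camera axes: x right, y down, z forward; pixel columns grow to the right and rows downward; lengths in mm; the calibration is good to about 2 mm. The wrist camera is an equidistant fisheye: a pixel r from the principal point sees the ray r / f radians off the axis. A picture is of the moment at which its call begins: read the wrist's pose just before it. There is no depth.
- bot.job_done(): hands the job in; it is judged then, once.
The state is a dict: "time_s": time; "joints": joint angles; "joint_velocities": joint speeds; "effort": joint torques, N m; "tool_pos": TCP position; "orientation": TCP orientation; "force": force on the tool from outside, world axes, zero at the start; "torque": the same for the moment, N m; "gripper_width": opening from 0.0 (shut) to 1.0 (fully open); "gripper_force": force on a finger pad.
Only numpy, scipy, OpenCV 4.12 (cv2) and the standard library are available. Lean on these libraries where they do the work, as an engineer would, in place of code of your own. Each camera call takes 0.05 s, during which the arm holds its last target. There are 200 camera calls.

### The job

A silver band is waiting on the shoulder of the small upright ring arbor on the bench, ready to be held for finishing. Take the knurled ring nut, set it level over the arbor's threaded stud and screw it down clockwise (seen from above) until it bears on the band and the resistance rises: nipped up finger-tight, so that the band is really held, but no harder, for the silver is soft. Let go of the nut and leave the plain spacer ring and the other things on the bench where they are.

Things in the scene. Friction and masses are not known exactly. Their poses are not given: they have to be found in the camera images.
- nut: knurled steel ring nut, open at both ends, the taller and wider of the two loose rings on the bench: 38 mm outside diameter, 22 mm high, bore 19 mm; its inside thread begins 3 mm above the underside. 0.11 to 0.19 kg. Origin: centre of its underside, z up along the bore. It stands on its underside. Round: it can be gripped at any yaw.
- nut_top (a point): centre of the nut's top face, 22 mm above its underside. A light grip (10 to 16 N) on the knurl turns the nut freely but slips round before it is overtightened; a grip of 40 N or more does not.
- arbor: ring arbor, fixed to the bench: a grey foot 90 x 64 x 14 mm (long side along its x) with two screw heads up to 20.5 mm, a column 52 mm across at the foot that narrows to 31 mm at 30 mm height and ends in a flat shoulder, then a spigot and the stud. Origin: centre of the foot's underside, z up along the stud's axis.
- shoulder (a point): centre of the arbor's flat shoulder, 44 mm above the bench, on which the band rests; above it a plain spigot, 18.6 mm in diameter and 8 mm high, then the stud.
- thread_top (a point): on the stud's axis at the upper end of the thread, 69 mm above the bench. Coarse right-hand two-start round thread, 17.5 mm outside diameter, core 13.2 mm; one full turn clockwise from above brings the nut down 12 mm. A nut set down on it rests with its underside 61 to 68 mm above the bench and needs 0.6 to 1.2 turns to meet the band.
- stud_tip (a point): top end of the stud, on its axis, 86 mm above the bench: a plain pilot 13.2 mm in diameter from the thread up to 81 mm, tapering to 8.4 mm at the tip. The nut's thread clears the pilot by about 0.3 mm all round.
- band: plain silver band (thick finger ring), 28 mm outside, 20 mm bore, 10 mm high, resting loosely on the shoulder round the spigot, top 54 mm above the bench. Origin: centre of its underside. The nut turns easily (under 0.1 N m) until it meets the band, then resistance rises steeply, within a few degrees. 0.2 to 0.35 N m, kept up until the nut turns no further, is right and stays tight.
- spacer: plain smooth steel spacer ring, not threaded and not needed: 32 mm outside diameter, 21 mm bore, 12 mm high, lying on the bench. Origin: centre of its underside. Leave it there.
- ring_sizers: a flat bunch of wire finger-gauge rings on a loop, 70 x 108 x 7 mm; origin at the centre of its underside. Not needed; leave it where it is.
- emery_pack: a small flat packet of emery paper, 50 x 70 x 24 mm; origin at the centre of its underside. Not needed; leave it where it is.
- needle_file: a file with a fat handle, 195 x 23 x 23 mm; origin at the centre of its underside. Not needed; leave it where it is.
- tweezers: steel tweezers lying flat, 159 x 20 x 10 mm; origin at the centre of its underside. Not needed; leave it where it is.
- pliers: pliers with plastic handles lying flat, 166 x 56 x 11 mm; origin at the centre of its underside. Not needed; leave it where it is.
- bowl: an open spun-steel bowl, 110 across and 51 high, in mm; origin at the centre of its underside. Not needed; leave it where it is.
There are look-alikes about, which are no part of the job. What is shaped like the nut but green is not meant.

How it is judged (in metres and radians):
On the way, in this order (a step that is already met when the one before it is completed fails the run):
1. the nut stands over the stud, level and on its axis, the stud's pilot through its bore (z of nut in the frame of arbor below 0.074 m and horizontal distance between nut and arbor below 0.004 m and angle between nut's own z axis and vertical below 0.12 rad), for 0.2 s.
2. the nut has been screwed down until its underside is within 3 mm of the band (z of nut in the frame of arbor below 0.057 m and horizontal distance between nut and arbor below 0.002 m), for 0.1 s.
At the end, for the whole second after the job is handed in: The nut is on the stud, on its axis within 2 mm and level within 0.04 rad, at rest, its underside no more than 55 mm above the bench; the band sits on the shoulder and the nut presses it there with more than 10 N, still so a second after it was let go (z of nut in the frame of arbor below 0.055 m and horizontal distance between each of nut, band and arbor below 0.002 m and angle between nut's own z axis and vertical below 0.04 rad and contact force between nut and band above 10 N and z of band in the frame of arbor below 0.0455 m and linear speed of nut below 0.01 m/s); the robot touches nothing.
It fails at once if the nut squeezes the soft band with more than 45 N (contact force between nut and band above 45 N).
It fails at once if the nut is forced on the arbor's thread with more than 50 N (contact force between nut and arbor above 50 N).
It fails at once if the spacer ring or another bystander is moved more than 20 mm (distance of any of spacer, ring_sizers, emery_pack, needle_file, tweezers, pliers, bowl from where it was at the start of the episode above 0.02 m).
It also fails if it takes over 72 s, if anything falls off the work surface, if the arm or the gripper's body presses on something with over 40 N, if the wrist force passes 120 N, or if a joint passes its speed limit or range.

## Working session

There is one attempt and no reset: what is moved stays moved. The work goes in short steps, Python scripts to look and compute and a shell command to move; the robot and the scene stay as the last step left them, time stands still between calls to the robot, and variables do not carry over. Pictures are saved under pics/ and viewed, at most 10 in all, crops included, and the job is handed in when it is done.

```bash
mkdir -p pics; ls
python3 - <<'E'
from plant import bot
import cv2,numpy as np
s=bot.read_state(); print({k:np.round(v,3) for k,v in s.items()}, bot.finger_overhang)
for n in("scene","top"):
    f=bot.grab_frame(n); cv2.imwrite(f"pics/{n}0.png",f["img"]); np.savez(f"{n}0.npz",**f); print(n,f["K"].round(1).tolist(),f["pose"].round(3).tolist())
w=bot.grab_frame("wrist"); print(w["K"].tolist(),w["T_tool_cam"].round(3).tolist())
E
```

```text
pics
{'time_s': np.float64(0.0), 'joints': array([-1.385,  0.6  , -0.003,  1.6  ,  0.002,  0.943, -0.08 ]), 'joint_velocities': array([-0.001, -0.001,  0.   , -0.   ,  0.   , -0.   ,  0.001]), 'effort': array([ 0.0000e+00, -7.6507e+01,  1.4970e+00, -2.5233e+01, -5.2000e-02,
        1.7000e-02,  0.0000e+00]), 'tool_pos': array([188.236, 699.671, 236.776]), 'orientation': array([-4.110e-01, -3.114e+00,  2.000e-03]), 'force': array([-0.021,  0.356, -0.412]), 'torque': array([-0.034, -0.023,  0.016]), 'gripper_force': np.float64(0.0), 'gripper_width': np.float64(1.004)} 19.0
scene [[463.0, 0.0, 286.0], [0.0, 463.0, 209.4], [0.0, 0.0, 1.0]] [[-0.775, -0.38, 0.505, 124.211], [-0.631, 0.474, -0.614, 427.754], [-0.006, -0.794, -0.607, 642.544], [0.0, 0.0, 0.0, 1.0]]
top [[539.7, 0.0, 277.3], [0.0, 539.7, 211.7], [0.0, 0.0, 1.0]] [[0.027, -0.997, 0.075, 511.072], [-1.0, -0.027, -0.004, -125.504], [0.006, -0.075, -0.997, 1115.526], [0.0, 0.0, 0.0, 1.0]]
[[325.19226210127806, 0.0, 276.967542401701], [0.0, 325.19226210127806, 207.74914665089304], [0.0, 0.0, 1.0]] [[-0.0, -0.963, -0.27, 76.472], [1.0, -0.0, 0.0, -1.91], [-0.0, -0.27, 0.963, -147.77], [0.0, 0.0, 0.0, 1.0]]
```

View pics/top0.png

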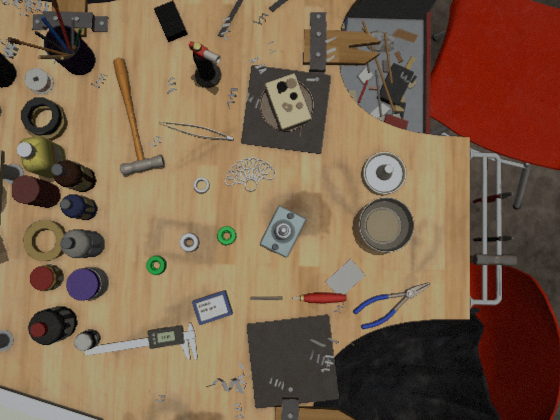

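View pics/scene0.png

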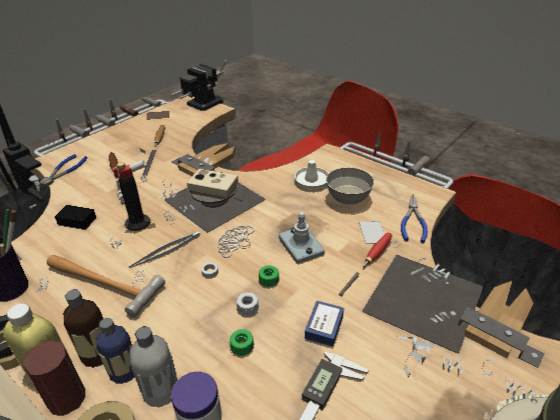

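Top view candidates: silver ring (189,242), smaller silver ring (201,185), green rings (227,236) and (156,265). The nut should be the grey one at (189,242), being wider and taller. (201,185) is the lower spacer, and the green ones are decoys. The arbor is at (283,231). I'll confirm in an enlarged crop.

```bash
cat > h.py <<'E'
import numpy as np
def ray(K,P,uv,z):
    d=P[:3,:3]@np.linalg.solve(K,[uv[0],uv[1],1.]); o=P[:3,3]
    return o+d*(z-o[2])/d[2]
def proj(K,P,X):
    c=P[:3,:3].T@(np.array(X,float)-P[:3,3]); q=K@c; return q[:2]/q[2]
E
python3 - <<'E'
import cv2,numpy as np
from h import *
t=np.load("top0.npz");s=np.load("scene0.npz")
a=cv2.resize(t["img"][165:285,140:320],None,fx=4.4,fy=4.4,interpolation=cv2.INTER_CUBIC)[:,:]
cv2.imwrite("pics/ctop.png",a)
b=cv2.resize(s["img"][195:325,190:340],None,fx=4.6,fy=4.6,interpolation=cv2.INTER_CUBIC)
cv2.imwrite("pics/cscene.png",b)
for nm,uv,z in(("nut",(189,242),22),("spacer",(201,185),12),("tip",(283,231),86)):
    print(nm,ray(t["K"],t["pose"],uv,z).round(1))
for nm,uv,z in(("nut",(247,300),22),("spacer",(210,269),12),("tip",(301,216),86)):
    print(nm,ray(s["K"],s["pose"],uv,z).round(1))
E
```

```text
nut [527.2  46.6  22. ]
spacer [645.   28.1  12. ]
tip [ 552.  -141.8   86. ]
nut [527.9  47.1  22. ]
spacer [643.2  28.3  12. ]
tip [ 550.7 -136.3   86. ]
```

View pics/ctop.png

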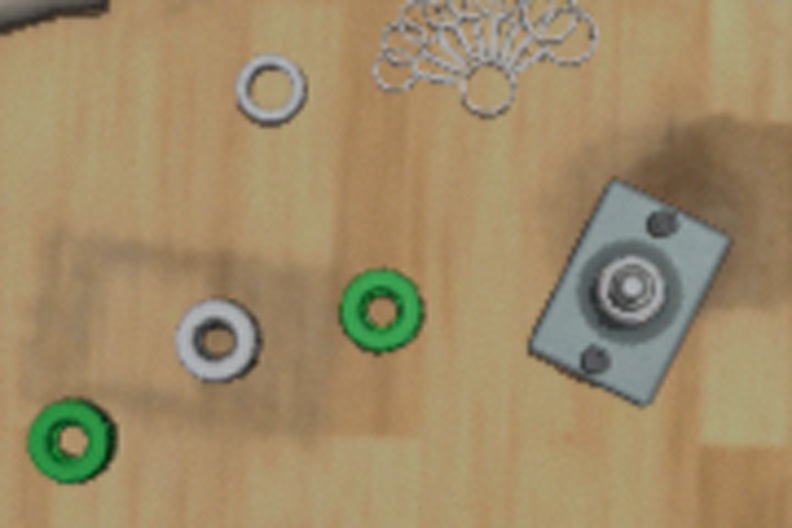

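View pics/cscene.png

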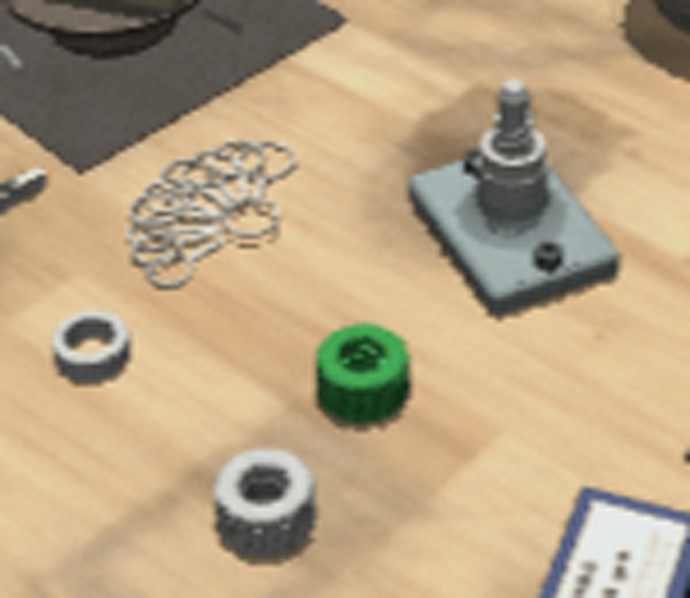

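The grey ring at top (189,242) / scene (247,300) is knurled and tall, so it is the nut. The plain low ring at (201,185) is the spacer. First I'll move high above the nut and turn the hand so the fingers close along world x.

```bash
python3 -m jog '0.2 0 0 -0.08 0 0 0; 0.2 0 0 -0.08 0 0 0; 0.2 -0.497 -0.543 -0.08 0 0 1.3; 0.2 -0.497 -0.543 -0.08 0 0 1.3; 0.2 -0.497 -0.543 -0.08 0 0 1.3; 0.2 -0.497 -0.543 -0.08 0 0 1.3; 0.2 -0.497 -0.543 -0.08 0 0 1.3; 0.2 -0.497 -0.543 -0.08 0 0 1.3; 0.2 -0.497 -0.543 -0.08 0 0 1.3; 0.2 -0.497 -0.543 -0.08 0 0 1.3; 0.2 -0.497 -0.543 -0.08 0 0 1.3; 0.2 -0.497 -0.543 -0.08 0 0 1.3; 0.2 -0.497 -0.543 -0.08 0 0 1.3; 0.2 -0.497 -0.543 -0.08 0 0 1.3; 0.2 -0.497 -0.543 -0.08 0 0 1.3; 0.2 -0.497 -0.543 -0.08 0 0 1.3; 0.2 -0.497 -0.543 -0.08 0 0 1.3; 0.2 -0.497 -0.543 -0.08 0 0 1.3; 0.2 -0.497 -0.543 -0.08 0 0 1.3; 0.2 -0.497 -0.543 -0.08 0 0 1.3'; python3 -c "
from plant import bot
s=bot.read_state();print(s['joints'].round(3),s['torque'].round(3))"
```

```text
time_s: 1.82
tool_pos: [528.3, 42.7, 317.9]
orientation: [2.215, 2.226, 0.0]
force: [1.8, 0.3, 0.6]
gripper_width: 0.599
gripper_force: 0.0
[-0.578  0.295  0.511  1.97  -0.179  0.919  0.029] [-0.136  0.08   0.002]
```

```bash
python3 -m jog '0.2 0.004 -0.001 0.17 0 0 0; 0.2 0.004 -0.001 0.17 0 0 0; 0.2 0.004 -0.001 0.17 0 0 0; 0.2 0.004 -0.001 0.17 0 0 0; 0.2 0.004 -0.001 0.17 0 0 0; 0.2 0.004 -0.001 0.17 0 0 0; 0.2 0.004 -0.001 0.17 0 0 0'
cat >> h.py <<'E'
from scipy.spatial.transform import Rotation as Rn
def wgrab(bot):
    s=bot.read_state(); f=bot.grab_frame("wrist")
    T=np.eye(4); T[:3,:3]=Rn.from_rotvec(s["orientation"]).as_matrix(); T[:3,3]=s["tool_pos"]
    return s,f["img"],f["K"],T@f["T_tool_cam"]
def fproj(K,P,X):
    c=P[:3,:3].T@(np.array(X,float)-P[:3,3]); th=np.arctan2(np.hypot(c[0],c[1]),c[2]); n=c[:2]/np.hypot(c[0],c[1])
    return K[:2,2]+K[0,0]*th*n
def fray(K,P,uv,z):
    d=(np.array(uv,float)-K[:2,2])/K[0,0]; th=np.hypot(*d); d=np.r_[d/th*np.sin(th),np.cos(th)]
    d=P[:3,:3]@d; return P[:3,3]+d*(z-P[2,3])/d[2]
E
python3 - <<'E'
from plant import bot
from h import *; import cv2
s,im,K,P=wgrab(bot); np.savez("w1.npz",im=im,K=K,P=P)
print(s["tool_pos"].round(1),fproj(K,P,(527.5,47,22)))
cv2.imwrite("pics/w1.png",cv2.resize(im,None,fx=1.4,fy=1.4))
E
```

```text
time_s: 2.4
tool_pos: [526.9, 50.3, 148.9]
orientation: [2.213, 2.229, 0.001]
force: [0.3, 0.3, 1.0]
gripper_width: 0.599
gripper_force: 0.0
[526.9  50.3 148.9] [279.66187906 207.63573053]
```

View pics/w1.png

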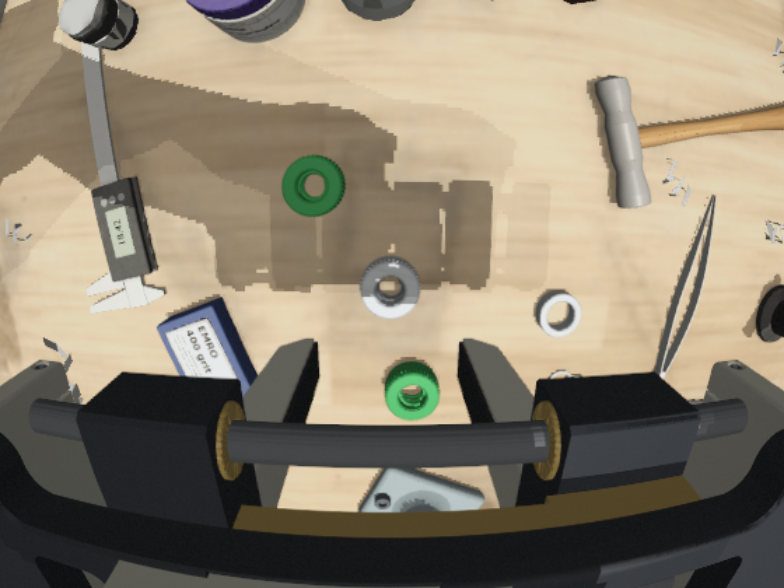

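Run:
```python
from h import *; import cv2
d=np.load("w1.npz");K,P,im=d["K"],d["P"],d["im"]
hsv=cv2.cvtColor(im,cv2.COLOR_BGR2HSV)
m=((hsv[...,1]<45)).astype(np.uint8)
m[:175]=0;m[235:]=0;m[:,:245]=0;m[:,310:]=0
c=max(cv2.findContours(m,0,1)[0],key=cv2.contourArea)
(u,v),r=cv2.minEnclosingCircle(c); print(u,v,r,cv2.boundingRect(c),fray(K,P,(u,v),22),fray(K,P,(278.6,204.8),22))
t=np.array([fproj(K,P,(527.5+19*np.cos(a),47+19*np.sin(a),22)) for a in np.linspace(0,6.28,20)]);print(t.min(0),t.max(0))
```

```text
278.44677734375 204.81939697265625 22.86530113220215 (257, 182, 44, 46) [526.41196312  49.55170403  22.        ] [526.54590123  49.57025474  22.        ]
[258.29333864 186.48743993] [301.27010095 228.01293093]
```

```bash
python3 -m jog '0.2 -0.003 0 0.10 0 0 0; 0.2 -0.003 0 0.10 0 0 0; 0.2 -0.003 0 0.10 0 0 0; 0.2 -0.003 0 0.128 0 0 0; 0.2 -0.003 0 0.128 0 0 0; 0.2 -0.003 0 0.128 0 0 0; -1 -0.003 0 0.128 0 0 0; -1 -0.003 0 0.128 0 0 0; -1 -0.003 0 0.128 0 0 0; -1 -0.003 0 0.128 0 0 0; -1 -0.003 0 0.128 0 0 0; -1 -0.003 0 0.128 0 0 0; -1 -0.003 0 0.128 0 0 0; -1 -0.003 0 0.128 0 0 0'
```

```text
time_s: 3.62
tool_pos: [527.2, 47.9, 20.8]
orientation: [2.211, 2.23, 0.003]
force: [-0.9, 1.2, 10.3]
gripper_width: 0.405
gripper_force: 30.0
```

```bash
python3 -m jog '-1 0 0 -0.13 0 0 0; -1 0 0 -0.13 0 0 0; -1 0 0 -0.13 0 0 0; -1 0 0 -0.13 0 0 0; -1 0 0 -0.13 0 0 0'
python3 - <<'E'
from plant import bot
from h import *; import cv2
s=bot.read_state(); print(s["joints"].round(3),s["force"].round(2),s["torque"].round(3))
t=np.load("top0.npz");c=np.load("scene0.npz")
print(ray(t["K"],t["pose"],(283.6,230.2),86),ray(c["K"],c["pose"],(301.5,213.7),86))
# band/column circle centre, foot corners from crop
C=np.array([(613,180),(733,240),(649,405),(530,350)])/4.4+[140,165]
print(np.mean([ray(t["K"],t["pose"],q,14) for q in C],0))
print(ray(t["K"],t["pose"],np.array([629,289])/4.4+[140,165],54), ray(t["K"],t["pose"],np.array([627,291])/4.4+[140,165],37))
C=np.array([(410,185),(497,300),(619,260),(540,150)])/4.6+[190,195]
print(ray(c["K"],c["pose"],np.array([513,147])/4.6+[190,195],54))
s,im,K,P=wgrab(bot); np.savez("w2.npz",im=im,K=K,P=P)
cv2.imwrite("pics/w2.png",cv2.resize(im,None,fx=1.4,fy=1.4))
E
```

```text
time_s: 4.03
tool_pos: [527.6, 48.1, 152.5]
orientation: [2.21, 2.229, 0.007]
force: [1.1, 0.0, -1.8]
gripper_width: 0.407
gripper_force: 30.0
[-0.47   0.516  0.389  2.145 -0.375  0.539  0.206] [ 1.14  0.01 -1.83] [-0.079  0.052 -0.011]
[ 553.53926627 -142.89474149   86.        ] [ 554.39518161 -142.69589914   86.        ]
[ 553.43258614 -143.94878346   14.        ]
[ 553.8772292  -142.19005288   54.        ] [ 553.62989532 -141.57237372   37.        ]
[ 552.83907199 -141.4750412    54.        ]
```

View pics/w2.png

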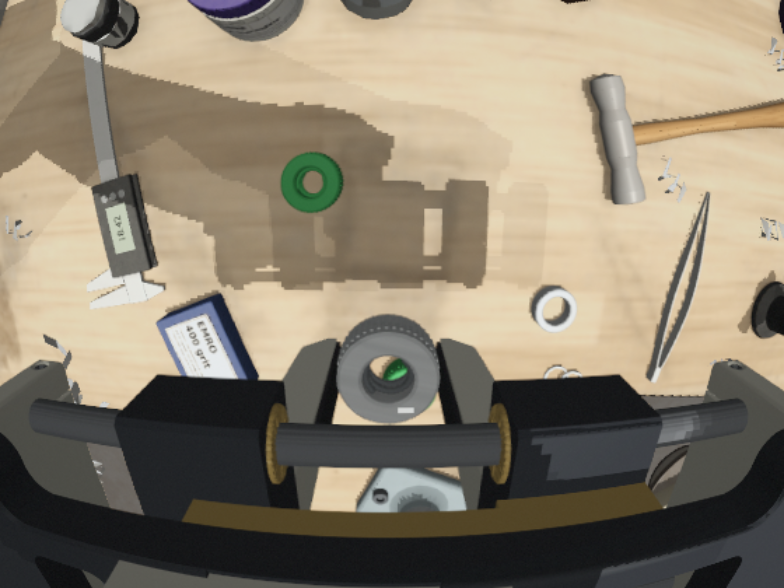

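Run:
```python
from h import *; import cv2
from scipy.optimize import least_squares
d=np.load("w2.npz");K,P,im=d["K"],d["P"],d["im"]
from plant import bot
f=bot.grab_frame("wrist"); T=f["T_tool_cam"]
c=fray(K,T,np.array([388,375])/1.4,-1.2); print("ctr",c)
for uv in [(338,375),(438,375),(388,421),(388,328)]: print(fray(K,T,np.array(uv)/1.4,-1.2).round(1))
```

```text
ctr [ 1.28875164 -1.82476518 -1.2       ]
[  1.2 -19.7  -1.2]
[ 1.2 16.1 -1.2]
[-18.2  -1.8  -1.2]
[19.2 -1.8 -1.2]
```

```bash
python3 -m jog '-1 -0.191 0.026 0 0 0 -2.4; -1 -0.191 0.026 0 0 0 -2.4; -1 -0.191 0.026 0 0 0 -2.4; -1 -0.191 0.026 0 0 0 -2.4; -1 -0.191 0.026 0 0 0 -2.4; -1 -0.191 0.026 0 0 0 -2.4; -1 -0.191 0.026 0 0 0 -2.4; -1 -0.191 0.026 0 0 0 -2.4; -1 -0.191 0.026 0 0 0 -2.4; -1 -0.191 0.026 0 0 0 -2.4; -1 -0.191 0.026 0 0 0 -2.4; -1 -0.191 0.026 0 0 0 -2.4; -1 -0.191 0.026 0 0 0 -2.4; -1 -0.191 0.026 0 0 0 -2.4; -1 -0.191 0.026 0 0 0 -2.4; -1 -0.191 0.026 0 0 0 -2.4; -1 -0.191 0.026 0 0 0 -2.4; -1 -0.191 0.026 0 0 0 -2.4; -1 -0.191 0.026 0 0 0 -2.4; -1 -0.191 0.026 0 0 0 -2.4'
python3 - <<'E'
from plant import bot
from h import *; import cv2
s=bot.read_state(); print(s["joints"].round(3),s["force"].round(2),s["torque"].round(3)); print(Rn.from_rotvec(s["orientation"]).as_matrix().round(3).tolist())
f=bot.grab_frame("scene"); 
im=f["img"]; X=s["tool_pos"]
print([proj(f["K"],f["pose"],q).round(1) for q in (X+[0,0,1.2],(553.9,-142.8,86))])
cv2.imwrite("pics/s3.png",cv2.resize(im[150:270,230:380],None,fx=5,fy=5,interpolation=cv2.INTER_CUBIC))
E
```

```text
time_s: 5.8
tool_pos: [552.7, -142.9, 147.6]
orientation: [1.284, -2.865, -0.005]
force: [-0.2, 0.4, -1.5]
gripper_width: 0.406
gripper_force: 30.0
[ 0.395  0.556 -0.347  2.019  0.31   0.62   2.255] [-0.2   0.39 -1.51] [ 0.044  0.022 -0.032]
[[-0.665, -0.746, -0.003], [-0.746, 0.665, 0.002], [0.0, 0.004, -1.0]]
[array([302.8, 187.5]), array([301.7, 213.8])]
```

View pics/s3.png

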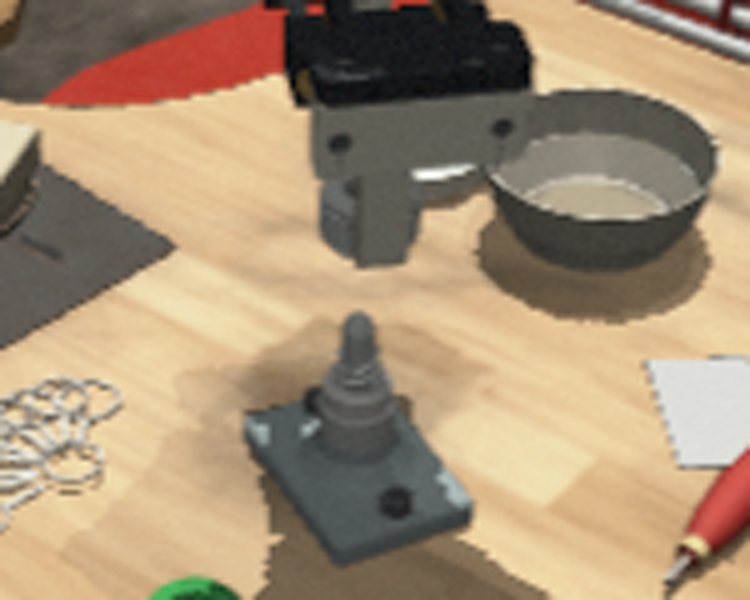

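```bash
python3 -m jog '-1 -0.001 -0.001 0 0 0 -0.2; -1 -0.001 -0.001 0 0 0 -0.2;-1 -0.001 -0.001 0.02 0 0 -0.2; -1 -0.001 -0.001 0.033 0 0 -0.2; -1 -0.001 -0.001 0.033 0 0 -0.2; -1 -0.001 -0.001 0.033 0 0 -0.2; -1 -0.001 -0.001 0.033 0 0 -0.2; -1 -0.001 -0.001 0.033 0 0 -0.2; -1 -0.001 -0.001 0.033 0 0 -0.2; -1 -0.001 -0.001 0.033 0 0 -0.2'
python3 - <<'E'
from plant import bot
from h import *; import cv2
f=bot.grab_frame("scene")
s,im,K,P=wgrab(bot); np.savez("w3.npz",im=im,K=K,P=P); np.savez("s4.npz",**f)
print(s["joints"].round(3)); print(Rn.from_rotvec(s["orientation"]).as_matrix().round(3).tolist())
X=s["tool_pos"];print([proj(f["K"],f["pose"],q).round(1) for q in (X+[0,0,1.2],X-[0,0,20.8],(553.9,-142.8,86))], fproj(K,P,X+[0,0,1.2]), fproj(K,P,(553.9,-142.8,86)))
a=cv2.resize(f["img"][160:260,265:345],(480,600),interpolation=cv2.INTER_CUBIC)[:, :400]
b=cv2.resize(im[225:310,235:320],(400,400),interpolation=cv2.INTER_CUBIC)
o=np.zeros((600,800,3),np.uint8);o[:,:400]=a;o[:400,400:]=b
cv2.imwrite("pics/m4.png",o)
E
```

```text
time_s: 6.68
tool_pos: [555.5, -143.1, 117.2]
orientation: [-1.556, 2.728, -0.001]
force: [-0.2, -0.9, -0.7]
gripper_width: 0.404
gripper_force: 30.0
[ 0.406  0.605 -0.37   2.036  0.393  0.567  2.37 ]
[[-0.509, -0.861, 0.001], [-0.861, 0.509, -0.0], [-0.0, -0.001, -1.0]]
[array([301.4, 200. ]), array([301.3, 209.2]), array([301.7, 213.8])] [275.15372618 276.35251905] [277.95861149 250.36408037]
```

View pics/m4.png

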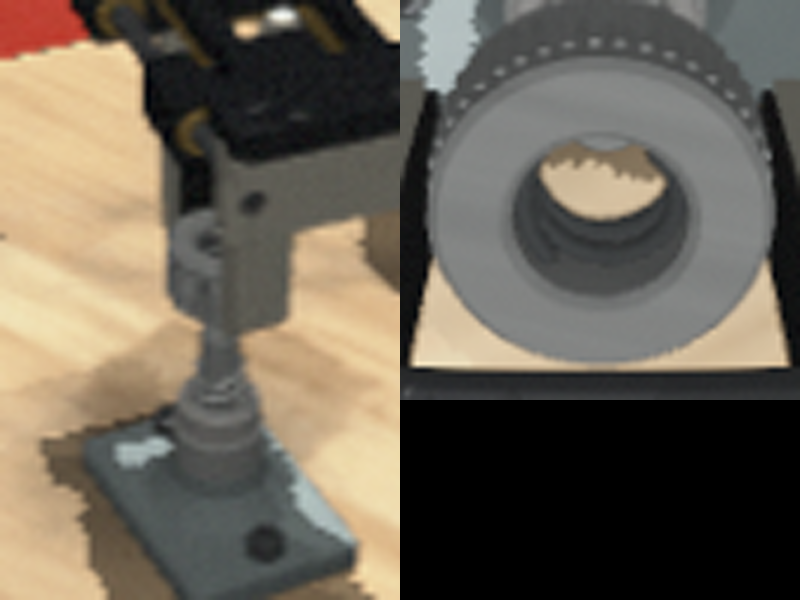

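Run:
```python
from plant import bot
from h import *
T=bot.grab_frame("wrist")["T_tool_cam"]; d=np.load("w3.npz"); K=d["K"]
s=bot.read_state();print(s["tool_pos"])
q=lambda x,y:(235+(x-400)/4.706,225+y/4.706)
z=s["tool_pos"][2]-86
print("nut",fray(K,T,q(601,208),-1.2),fray(K,T,q(601,362),-1.2),fray(K,T,q(430,208),-1.2),fray(K,T,q(772,208),-1.2))
print("tip edge",fray(K,T,q(602,150),z), "bore far",fray(K,T,q(602,219),z-10))
```

```text
[ 555.30646994 -143.15812785  116.98759421]
nut [ 4.07299625  1.28908769 -1.2       ] [-15.39472361   1.3069679   -1.2       ] [  3.93639244 -16.98356376  -1.2       ] [ 3.92214346 19.5720801  -1.2       ]
tip edge [-3.6828105   1.49305674 30.98759421] bore far [-8.52193783  1.4705655  20.98759421]
```

Run:
```python
from plant import bot
from h import *
for i in range(2):
    w=bot.grab_frame("wrist"); print(w["T_tool_cam"].round(3).tolist(),w["K"][0,0])
s=bot.read_state();print(s["tool_pos"],s["force"],s["time_s"])
d=np.load("w2.npz"); print("w2 nut by centre & w2 T", (np.linalg.inv(d["P"])).round(3)[:3,3])
f=bot.grab_frame("scene")
X=s["tool_pos"]
for dz in(1.2,-20.8):
  for r in(19,):
    p=np.array([proj(f["K"],f["pose"],X+[r*np.cos(a),r*np.sin(a),dz]) for a in np.linspace(0,6.28,40)]); print(p.min(0),p.max(0))
import cv2
cv2.imwrite("pics/s5.png",cv2.resize(f["img"][175:245,270:330],None,fx=8,fy=8,interpolation=cv2.INTER_LANCZOS4))
```

```text
[[-0.0, -0.963, -0.271, 77.23], [1.0, -0.0, 0.0, 0.911], [-0.0, -0.271, 0.963, -147.773], [0.0, 0.0, 0.0, 1.0]] 325.19226210127806
[[-0.0, -0.963, -0.271, 77.23], [1.0, -0.0, 0.0, 0.911], [-0.0, -0.271, 0.963, -147.773], [0.0, 0.0, 0.0, 1.0]] 325.19226210127806
[ 555.22370516 -143.11030992  116.81903784] [ 0.56806437 -0.20567507 -1.57962856] 6.9333
w2 nut by centre & w2 T [-526.877   32.777  317.938]
[291.59917399 194.47669844] [311.42816017 206.20904746]
[291.58924883 203.54177295] [311.12314521 215.40574097]
```

View pics/s5.png

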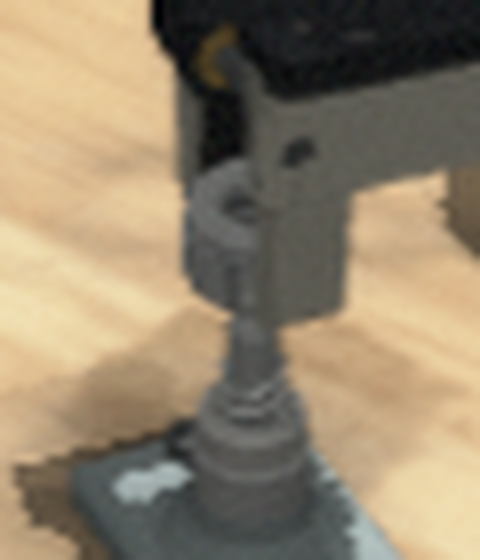

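Scene crop: the nut sits above the stud tip, with the nut's left edge at col 292.9 and the pilot at about col 302. The wrist view shows the tip about 2–3 mm off centre, on the tool -x side. I'll shift by 2.4 mm and lower gently.

```bash
python3 -m jog '-1 -0.0024 0.0005 0 0 0 0; -1 -0.0024 0.0005 0.003 0 0 0; -1 -0.0024 0.0005 0.006 0 0 0; -1 -0.0024 0.0005 0.009 0 0 0; -1 -0.0024 0.0005 0.012 0 0 0; -1 -0.0024 0.0005 0.014 0 0 0;-1 -0.0024 0.0005 0.016 0 0 0; -1 -0.0024 0.0005 0.016 0 0 0'
python3 - <<'E'
from plant import bot
from h import *; import cv2
s,im,K,P=wgrab(bot);print(s["tool_pos"].round(1),s["force"].round(1),s["torque"].round(2))
cv2.imwrite("pics/w6.png",cv2.resize(im[225:310,235:320],(500,500),interpolation=cv2.INTER_CUBIC))
E
```

```text
time_s: 7.65
tool_pos: [555.8, -140.7, 100.1]
orientation: [1.557, -2.728, -0.001]
force: [-0.1, -0.1, -1.3]
gripper_width: 0.409
gripper_force: 30.0
[ 555.8 -140.7  100.1] [-0.1 -0.1 -1.3] [0.02 0.03 0.01]
```

View pics/w6.png

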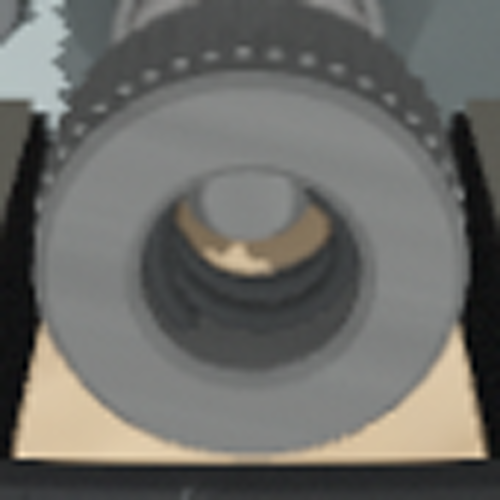

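Run:
```python
from plant import bot
from h import *
w=bot.grab_frame("wrist");T=w["T_tool_cam"];K=w["K"]
q=lambda x,y:(235+x/5.882,225+y/5.882)
for n,a,z in(("nut-x",(250,452),-1.2),("nutL",(36,260),-1.2),("nutR",(467,260),-1.2),("bore-x",(250,372),-1.2),("boreL",(141,265),-1.2),("boreR",(360,265),-1.2),("tip -x",(248,241),14.1),("tipL",(196,205),15.5),("tipR",(301,205),15.5)): print(n,fray(K,T,q(*a),z).round(2))
```

```text
nut-x [-15.34   1.2   -1.2 ]
nutL [  3.93 -17.11  -1.2 ]
nutR [ 3.92 19.75 -1.2 ]
bore-x [-6.98  1.19 -1.2 ]
boreL [ 3.56 -8.11 -1.2 ]
boreR [ 3.55 10.57 -1.2 ]
tip -x [-1.57  1.03 14.1 ]
tipL [ 1.51 -3.85 15.5 ]
tipR [ 1.51  5.99 15.5 ]
```

Tip disc at (248,198) lies inside the bore, centred within about 0.5 mm. Lowering further.

```bash
python3 -m jog '-1 -0.0004 0 0.002 0 0 0; -1 -0.0004 0 0.004 0 0 0; -1 -0.0004 0 0.006 0 0 0; -1 -0.0004 0 0.0075 0 0 0; -1 -0.0004 0 0.0075 0 0 0; -1 -0.0004 0 0.0075 0 0 0; -1 -0.0004 0 0.0075 0 0 0'; python3 -c "
from plant import bot
s=bot.read_state();print(s['joints'].round(3),s['torque'].round(3),s['force'].round(1))"
```

```text
time_s: 8.33
tool_pos: [556.0, -140.6, 93.1]
orientation: [1.557, -2.728, -0.0]
force: [-0.0, -1.2, -0.8]
gripper_width: 0.404
gripper_force: 30.0
[ 0.382  0.639 -0.343  2.05   0.417  0.519  2.343] [-0.235  0.124 -0.068] [-0.  -1.2 -0.8]
```

```bash
python3 -m jog '-1 0 0 0.0015 0 0 0; -1 0 0 0.003 0 0 0; -1 0 0 0.004 0 0 0; -1 0 0 0.004 0 0 0; -1 0 0 0.004 0 0 0'; python3 -c "
from plant import bot
s=bot.read_state();print(s['torque'].round(3),s['force'].round(1))"
```

```text
time_s: 8.75
tool_pos: [556.1, -140.6, 89.0]
orientation: [1.557, -2.728, 0.0]
force: [0.4, -1.5, -1.8]
gripper_width: 0.405
gripper_force: 30.0
[-0.366  0.068  0.033] [ 0.4 -1.5 -1.8]
```

```bash
python3 -m jog '-1 0 0 0.001 0 0 0; -1 0 0 0.001 0 0 0; 0 0 0 0.001 0 0 0; 0 0 0 0.001 0 0 0; 0 0 0 0.001 0 0 0; 0 0 0 0.001 0 0 0; 0 0 0 0.001 0 0 0'
python3 - <<'E'
from plant import bot
from h import *; import cv2
s,im,K,P=wgrab(bot);print(s["tool_pos"].round(1),s["force"].round(1),s["torque"].round(2),s["gripper_width"]); np.savez("w7.npz",im=im,K=K,P=P)
f=bot.grab_frame("scene")
a=cv2.resize(f["img"][175:245,270:330],(480,560),interpolation=cv2.INTER_CUBIC)[:, :380]
b=cv2.resize(im[220:320,225:325],(400,400),interpolation=cv2.INTER_CUBIC)
o=np.zeros((560,780,3),np.uint8);o[:,:380]=a;o[:400,380:]=b
cv2.imwrite("pics/m7.png",o)
E
```

```text
time_s: 9.33
tool_pos: [556.3, -140.2, 88.3]
orientation: [-1.557, 2.728, -0.0]
force: [-0.2, -0.6, 0.6]
gripper_width: 0.501
gripper_force: 0.0
[ 556.3 -140.2   88.3] [-0.2 -0.6  0.6] [ 0.06  0.03 -0.01] 0.5006063346801538
```

View pics/m7.png

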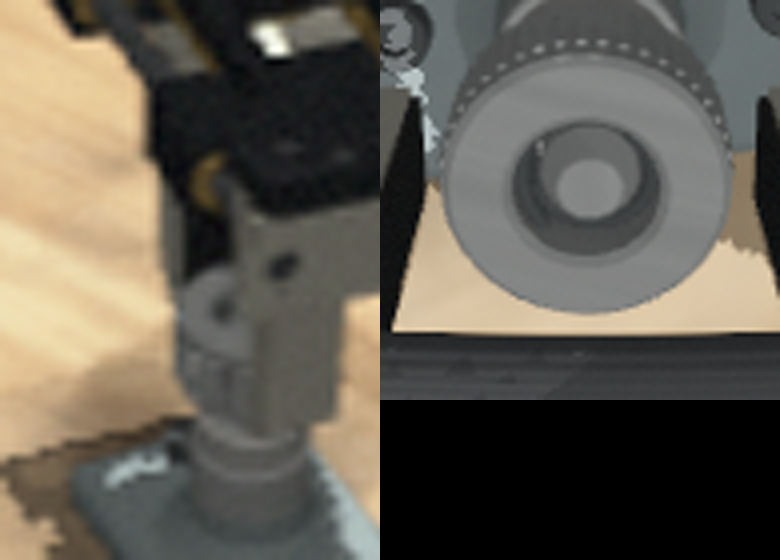

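Nut is seated level on the thread, with the tip at (590,190) concentric with the bore at (586,184). Next I'll recentre the hand, lower it, wind the wrist back and regrip.

```bash
python3 -m jog '0 0.0025 0 0.002 0 0 -0.18; 0 0.0025 0 0.005 0 0 -0.18; 0 0.0025 0 0.005 0 0 -0.18; 0 0.0025 0 0.005 0 0 -0.18; -1 0.0025 0 0.005 0 0 -0.18; -1 0.0025 0 0.005 0 0 -0.18; -1 0.0025 0 0.005 0 0 -0.18; -1 0.0025 0 0.005 0 0 -0.18; -1 0.0025 0 0.005 0 0 -0.18; -1 0.0025 0 0.005 0 0 -0.18'; python3 -c "
from plant import bot
s=bot.read_state();print(s['joints'].round(3),s['torque'].round(3),s['force'].round(1))"
```

```text
time_s: 10.27
tool_pos: [555.3, -142.5, 83.4]
orientation: [-1.796, 2.577, -0.001]
force: [2.0, 0.7, 1.6]
gripper_width: 0.407
gripper_force: 30.0
[ 0.411  0.66  -0.381  2.054  0.483  0.513  2.464] [ 0.011 -0.295 -0.038] [2.  0.7 1.6]
```

```bash
python3 -m jog '-1 0 0 0.0002 0 0 0.1; -1 0 0 0.0004 0 0 0.2; -1 0 0 0.0006 0 0 0.3; -1 0 0 0.0008 0 0 0.4; -1 0 0 0.001 0 0 0.5; -1 0 0 0.0011 0 0 0.6; -1 0 0 0.0013 0 0 0.7; -1 0 0 0.0015 0 0 0.8; -1 0 0 0.0017 0 0 0.9; -1 0 0 0.0019 0 0 1.0; -1 0 0 0.0019 0 0 1.0'; python3 -c "
from plant import bot
s=bot.read_state();print(s['joints'].round(3),s['torque'].round(3),s['force'].round(1))"
```

```text
time_s: 11.18
tool_pos: [554.5, -142.2, 81.4]
orientation: [0.334, -3.123, -0.0]
force: [-1.6, 1.1, 4.3]
gripper_width: 0.406
gripper_force: 30.0
[ 0.228  0.639 -0.112  2.068  0.156  0.444  1.781] [ 0.239  0.261 -0.029] [-1.6  1.1  4.3]
```

```bash
python3 -m jog '-1 0 0 0.0002 0 0 0.1; -1 0 0 0.0004 0 0 0.2; -1 0 0 0.0006 0 0 0.3; -1 0 0 0.0008 0 0 0.4; -1 0 0 0.001 0 0 0.5; -1 0 0 0.0011 0 0 0.6; -1 0 0 0.0013 0 0 0.7; -1 0 0 0.0015 0 0 0.8; -1 0 0 0.0017 0 0 0.9; -1 0 0 0.0019 0 0 1.0; -1 0 0 0.0021 0 0 1.1; -1 0 0 0.0023 0 0 1.2; -1 0 0 0.0025 0 0 1.3; -1 0 0 0.0027 0 0 1.4; -1 0 0 0.0029 0 0 1.5; -1 0 0 0.0029 0 0 1.5'; python3 -c "
from plant import bot
s=bot.read_state();print(s['joints'].round(3),s['torque'].round(3),s['force'].round(1))"
```

```text
time_s: 12.52
tool_pos: [554.8, -141.6, 78.4]
orientation: [-1.881, -2.515, -0.001]
force: [-0.0, 3.0, 6.1]
gripper_width: 0.405
gripper_force: 30.0
[-0.03   0.661  0.271  2.086 -0.396  0.443  0.833] [ 0.55   0.025 -0.066] [-0.   3.   6.1]
```

```bash
python3 -m jog '-1 0 0 0.0001 0 0 0.1; -1 0 0 0.0003 0 0 0.2; -1 0 0 0.0005 0 0 0.3; -1 0 0 0.0007 0 0 0.4; -1 0 0 0.0009 0 0 0.5; -1 0 0 0.001 0 0 0.6; -1 0 0 0.0012 0 0 0.7; -1 0 0 0.0014 0 0 0.8; -1 0 0 0.0016 0 0 0.9; -1 0 0 0.0018 0 0 1.0; -1 0 0 0.0018 0 0 1.0'; python3 -c "
from plant import bot
s=bot.read_state();print(s['joints'].round(3),s['torque'].round(3),s['force'].round(1))"
```

```text
time_s: 13.43
tool_pos: [555.3, -141.2, 76.5]
orientation: [-2.856, -1.305, -0.001]
force: [1.3, 3.9, 5.1]
gripper_width: 0.407
gripper_force: 30.0
[-0.197  0.716  0.535  2.097 -0.739  0.523  0.178] [ 0.639 -0.144  0.017] [1.3 3.9 5.1]
```

```bash
python3 -m jog '-1 0 0 0.0001 0 0 0.06; -1 0 0 0.0002 0 0 0.12; -1 0 0 0.0003 0 0 0.18; -1 0 0 0.0003 0 0 0.18'; python3 -c "
from plant import bot
s=bot.read_state();print(s['torque'].round(3))"; python3 -m jog '-1 0 0 0.0001 0 0 0.05; -1 0 0 0.0002 0 0 0.1; -1 0 0 0.0002 0 0 0.1'; python3 -c "
from plant import bot
s=bot.read_state();print(s['torque'].round(3))"
```

```text
time_s: 13.77
tool_pos: [555.4, -141.3, 76.3]
orientation: [-2.96, -1.047, -0.001]
force: [2.0, 3.7, 6.2]
gripper_width: 0.406
gripper_force: 30.0
[ 0.699 -0.159  0.002]
time_s: 14.02
tool_pos: [555.4, -141.3, 76.1]
orientation: [-3.009, -0.898, -0.001]
force: [1.7, 4.7, 6.0]
gripper_width: 0.405
gripper_force: 30.0
[ 0.708 -0.14   0.041]
```

```bash
R='from plant import bot
s=bot.read_state();print(s["torque"].round(3))'
python3 -m jog '-1 0 0 0.0001 0 0 0.05; -1 0 0 0.0002 0 0 0.1; -1 0 0 0.0002 0 0 0.1'; python3 -c "$R"; python3 -m jog '-1 0 0 0.0001 0 0 0.05; -1 0 0 0.0001 0 0 0.05'; python3 -c "$R"
```

```text
time_s: 14.27
tool_pos: [555.5, -141.3, 76.0]
orientation: [-3.05, -0.747, -0.001]
force: [0.7, 3.5, 6.4]
gripper_width: 0.407
gripper_force: 30.0
[ 0.752 -0.247 -0.042]
time_s: 14.43
tool_pos: [555.4, -141.4, 75.8]
orientation: [-3.067, -0.671, -0.001]
force: [1.5, 3.3, 6.2]
gripper_width: 0.406
gripper_force: 30.0
[ 0.674 -0.241 -0.008]
```

```bash
R='from plant import bot
s=bot.read_state();print(s["torque"].round(3))'
python3 -m jog '-1 0 0 0.0001 0 0 0.05; -1 0 0 0.0001 0 0 0.05'; python3 -c "$R"
```

```text
time_s: 14.6
tool_pos: [555.5, -141.4, 75.7]
orientation: [-3.083, -0.594, -0.001]
force: [0.2, 3.5, 6.9]
gripper_width: 0.406
gripper_force: 30.0
[ 0.721 -0.226 -0.002]
```

```bash
R='from plant import bot
s=bot.read_state();print(s["torque"].round(3))'
python3 -m jog '-1 0 0 0.0001 0 0 0.05; -1 0 0 0.0001 0 0 0.05' | sed -n 2,4p; python3 -c "$R"; python3 -m jog '-1 0 0 0.0001 0 0 0.05; -1 0 0 0.0001 0 0 0.05'| sed -n 2,4p; python3 -c "$R"
```

```text
tool_pos: [555.5, -141.5, 75.6]
orientation: [-3.097, -0.516, -0.001]
force: [1.7, 4.3, 5.8]
[ 0.693 -0.184 -0.041]
tool_pos: [555.6, -141.5, 75.6]
orientation: [-3.109, -0.439, -0.001]
force: [1.9, 2.9, 5.5]
[ 0.725 -0.314 -0.02 ]
```

```bash
R='from plant import bot
s=bot.read_state();print(s["torque"].round(3))'
python3 -m jog '-1 0 0 0.0001 0 0 0.05; -1 0 0 0.0001 0 0 0.05'| sed -n 2,4p; python3 -c "$R"
```

```text
tool_pos: [555.6, -141.5, 75.5]
orientation: [-3.119, -0.361, -0.001]
force: [2.3, 3.3, 4.9]
[ 0.701 -0.276 -0.042]
```

```bash
python3 -m jog '-1 0 0 0.0001 0 0 0.05; -1 0 0 0.0001 0 0 0.05'| sed -n 2,4p; python3 -c "
from plant import bot
print(bot.read_state()['torque'].round(3))"
```

```text
tool_pos: [555.6, -141.5, 75.4]
orientation: [-3.127, -0.283, -0.001]
force: [2.5, 3.4, 6.8]
[ 0.667 -0.294  0.01 ]
```

```bash
python3 -m jog '-1 0 0 0.0001 0 0 0.04; -1 0 0 0.0001 0 0 0.04'| sed -n 2,4p; python3 -c "
from plant import bot
s=bot.read_state();print(s['torque'].round(3),s['joints'].round(2))"
```

```text
tool_pos: [555.6, -141.5, 75.3]
orientation: [-3.132, -0.221, -0.001]
force: [2.5, 3.7, 5.9]
[ 0.755 -0.296  0.028] [-0.3   0.78  0.72  2.1  -0.94  0.62 -0.34]
```

```bash
python3 -m jog '-1 0 0 0.0001 0 0 0.05; -1 0 0 0.0001 0 0 0.05'| sed -n 2,4p; python3 -c "
from plant import bot
print(bot.read_state()['torque'].round(3))"
```

```text
tool_pos: [555.6, -141.6, 75.2]
orientation: [-3.137, -0.142, -0.001]
force: [1.9, 2.6, 4.9]
[ 0.683 -0.248 -0.014]
```

```bash
python3 -m jog '-1 0 0 0.0001 0 0 0.05; -1 0 0 0.0001 0 0 0.05'| sed -n 2,4p; python3 -c "
from plant import bot
s=bot.read_state();print(s['torque'].round(3))"
```

```text
tool_pos: [555.7, -141.6, 75.1]
orientation: [-3.139, -0.063, -0.001]
force: [2.1, 2.8, 5.7]
[ 0.644 -0.342 -0.028]
```

```bash
python3 -m jog '-1 0 0 0.0001 0 0 0.04; -1 0 0 0.00015 0 0 0.08; -1 0 0 0.00015 0 0 0.08'| sed -n 2,4p; python3 -c "
from plant import bot
print(bot.read_state()['torque'].round(3))"
```

```text
tool_pos: [555.7, -141.6, 75.0]
orientation: [-3.139, 0.062, -0.001]
force: [1.9, 3.3, 7.1]
[ 0.688 -0.319  0.051]
```

```bash
python3 -m jog '-1 0 0 0.0001 0 0 0.04; -1 0 0 0.00015 0 0 0.08; -1 0 0 0.00015 0 0 0.08'| sed -n 2,4p; python3 -c "
from plant import bot
s=bot.read_state();print(s['torque'].round(3))"
```

```text
tool_pos: [555.8, -141.6, 74.8]
orientation: [-3.134, 0.187, -0.001]
force: [1.2, 3.4, 6.0]
[ 0.671 -0.37   0.039]
```

```bash
python3 -m jog '-1 0 0 0.0001 0 0 0.04; -1 0 0 0.00015 0 0 0.08; -1 0 0 0.00015 0 0 0.08'| sed -n 2,4p; python3 -c "
from plant import bot
s=bot.read_state();print(s['torque'].round(3),s['joints'].round(2))"
```

```text
tool_pos: [555.8, -141.6, 74.7]
orientation: [-3.124, 0.312, -0.001]
force: [1.9, 3.2, 5.0]
[ 0.519 -0.396  0.004] [-0.34  0.8   0.78  2.11 -0.99  0.66 -0.63]
```

```bash
python3 -m jog '-1 0 0 0.0001 0 0 0.03; -1 0 0 0.0001 0 0 0.06; -1 0 0 0.0001 0 0 0.06'| sed -n 2,4p; python3 -c "
from plant import bot
print(bot.read_state()['torque'].round(3))"
```

```text
tool_pos: [555.8, -141.7, 74.6]
orientation: [-3.114, 0.405, -0.001]
force: [2.1, 3.5, 7.4]
[ 0.655 -0.421  0.038]
```

```bash
python3 -m jog '-1 0 0 0.0001 0 0 0.03; -1 0 0 0.0001 0 0 0.06; -1 0 0 0.0001 0 0 0.06'| sed -n 2,4p; python3 -c "
from plant import bot
s=bot.read_state();print(s['torque'].round(3))"
```

```text
tool_pos: [555.8, -141.7, 74.5]
orientation: [-3.1, 0.498, -0.001]
force: [2.7, 2.7, 5.9]
[ 0.57  -0.393 -0.   ]
```

```bash
python3 -m jog '-1 0 0 0.0001 0 0 0.03; -1 0 0 0.0001 0 0 0.06; -1 0 0 0.0001 0 0 0.06'| sed -n 2,4p; python3 -c "
from plant import bot
print(bot.read_state()['torque'].round(3))"
```

```text
tool_pos: [555.8, -141.8, 74.4]
orientation: [-3.084, 0.591, -0.001]
force: [3.0, 2.2, 5.5]
[ 0.587 -0.424  0.021]
```

```bash
python3 -m jog '-1 0 0 0.0001 0 0 0.03; -1 0 0 0.0001 0 0 0.06; -1 0 0 0.0001 0 0 0.06'| sed -n 2,4p; python3 -c "
from plant import bot
s=bot.read_state();print(s['torque'].round(3))"
```

```text
tool_pos: [555.8, -141.9, 74.3]
orientation: [-3.065, 0.684, -0.001]
force: [2.6, 2.0, 4.9]
[ 0.497 -0.404  0.005]
```

```bash
python3 -m jog '-1 0 0 0.0001 0 0 0.03; -1 0 0 0.0001 0 0 0.06; -1 0 0 0.0001 0 0 0.06'| sed -n 2,4p; python3 -c "
from plant import bot
print(bot.read_state()['torque'].round(3))"
```

```text
tool_pos: [555.8, -141.9, 74.2]
orientation: [-3.043, 0.775, -0.001]
force: [2.3, 1.7, 5.3]
[ 0.494 -0.438  0.023]
```

```bash
python3 -m jog '-1 0 0 0.0001 0 0 0.03; -1 0 0 0.0001 0 0 0.06; -1 0 0 0.0001 0 0 0.06'| sed -n 2,4p; python3 -c "
from plant import bot
s=bot.read_state();print(s['torque'].round(3))"
```

```text
tool_pos: [555.8, -142.0, 74.0]
orientation: [-3.018, 0.866, -0.001]
force: [2.8, 1.6, 3.7]
[ 0.545 -0.534 -0.067]
```

```bash
python3 -m jog '-1 0 0 0.0001 0 0 0.03; -1 0 0 0.0001 0 0 0.06; -1 0 0 0.0001 0 0 0.06'| sed -n 2,4p; python3 -c "
from plant import bot
print(bot.read_state()['torque'].round(3))"
```

```text
tool_pos: [555.7, -142.1, 73.9]
orientation: [-2.991, 0.957, -0.001]
force: [3.5, 1.5, 5.0]
[ 0.498 -0.538  0.009]
```

```bash
python3 -m jog '-1 0 0 0.0001 0 0 0.03; -1 0 0 0.0001 0 0 0.06; -1 0 0 0.0001 0 0 0.06'| sed -n 2,4p; python3 -c "
from plant import bot
s=bot.read_state();print(s['torque'].round(3),s['joints'].round(2))"
```

```text
tool_pos: [555.6, -142.2, 73.8]
orientation: [-2.961, 1.046, -0.001]
force: [3.5, 2.3, 4.9]
[ 0.498 -0.562 -0.03 ] [-0.35  0.82  0.82  2.11 -1.02  0.68 -1.08]
```

```bash
python3 -m jog '-1 0 0 0.0001 0 0 0.03; -1 0 0 0.0001 0 0 0.06; -1 0 0 0.0001 0 0 0.06'| sed -n 2,4p; python3 -c "
from plant import bot
print(bot.read_state()['torque'].round(3))"
```

```text
tool_pos: [555.5, -142.3, 73.7]
orientation: [-2.929, 1.135, -0.001]
force: [3.6, 1.6, 4.7]
[ 0.547 -0.594  0.044]
```

```bash
python3 -m jog '-1 0 0 0.0001 0 0 0.03; -1 0 0 0.0001 0 0 0.06; -1 0 0 0.0001 0 0 0.06'| sed -n 2,4p; python3 -c "
from plant import bot
s=bot.read_state();print(s['torque'].round(3),s['joints'].round(2))"
```

```text
tool_pos: [555.5, -142.3, 73.6]
orientation: [-2.893, 1.222, -0.001]
force: [2.5, 1.6, 5.2]
[ 0.479 -0.607  0.005] [-0.35  0.82  0.82  2.11 -1.02  0.68 -1.19]
```

```bash
python3 -m jog '-1 0 0 0.0001 0 0 0.03; -1 0 0 0.0001 0 0 0.06; -1 0 0 0.0001 0 0 0.06'| sed -n 2,4p; python3 -c "
from plant import bot
print(bot.read_state()['torque'].round(3))"
```

```text
tool_pos: [555.4, -142.4, 73.5]
orientation: [-2.855, 1.309, -0.001]
force: [2.9, 0.8, 4.9]
[ 0.41  -0.623 -0.026]
```

```bash
python3 -m jog '-1 0 0 0.0001 0 0 0.03; -1 0 0 0.0001 0 0 0.06; -1 0 0 0.0001 0 0 0.06'| sed -n 2,4p; python3 -c "
from plant import bot
s=bot.read_state();print(s['torque'].round(3),s['joints'].round(2))"
```

```text
tool_pos: [555.3, -142.5, 73.4]
orientation: [-2.815, 1.394, -0.001]
force: [2.6, 1.7, 5.8]
[ 0.406 -0.628 -0.06 ] [-0.35  0.82  0.82  2.11 -1.02  0.68 -1.31]
```

```bash
python3 -m jog '-1 0 0 0.0001 0 0 0.03; -1 0 0 0.0001 0 0 0.06; -1 0 0 0.0001 0 0 0.06'| sed -n 2,4p; python3 -c "
from plant import bot
print(bot.read_state()['torque'].round(3))"
```

```text
tool_pos: [555.2, -142.6, 73.3]
orientation: [-2.772, 1.478, -0.001]
force: [2.4, 1.0, 5.0]
[ 0.377 -0.541  0.021]
```

```bash
python3 -m jog '-1 0 0 0.0001 0 0 0.03; -1 0 0 0.0001 0 0 0.06; -1 0 0 0.0001 0 0 0.06'| sed -n 2,4p; python3 -c "
from plant import bot
s=bot.read_state();print(s['torque'].round(3),s['joints'].round(2))"
```

```text
tool_pos: [555.1, -142.6, 73.2]
orientation: [-2.726, 1.561, -0.0]
force: [3.5, 0.9, 5.2]
[ 0.348 -0.491 -0.026] [-0.36  0.83  0.82  2.11 -1.03  0.68 -1.43]
```

```bash
python3 -m jog '-1 0 0 0.0001 0 0 0.03; -1 0 0 0.0001 0 0 0.06; -1 0 0 0.0001 0 0 0.06'| sed -n 2,4p; python3 -c "
from plant import bot
print(bot.read_state()['torque'].round(3))"
```

```text
tool_pos: [555.0, -142.7, 73.1]
orientation: [-2.678, 1.642, -0.0]
force: [2.5, 0.5, 4.5]
[ 0.392 -0.39  -0.058]
```

```bash
python3 -m jog '-1 0 0 0.0001 0 0 0.03; -1 0 0 0.0001 0 0 0.06; -1 0 0 0.0001 0 0 0.06'| sed -n 2,4p; python3 -c "
from plant import bot
s=bot.read_state();print(s['torque'].round(3),s['joints'].round(2))"
```

```text
tool_pos: [555.0, -142.6, 73.0]
orientation: [-2.628, 1.721, -0.0]
force: [1.0, 0.5, 6.3]
[ 0.35  -0.316  0.016] [-0.36  0.83  0.83  2.11 -1.03  0.68 -1.54]
```

```bash
python3 -m jog '-1 0 0 0.0001 0 0 0.03; -1 0 0 0.0001 0 0 0.06; -1 0 0 0.0001 0 0 0.06'| sed -n 2,4p; python3 -c "
from plant import bot
print(bot.read_state()['torque'].round(3))"
```

```text
tool_pos: [554.9, -142.7, 73.0]
orientation: [-2.575, 1.799, -0.0]
force: [0.5, 1.5, 8.3]
[ 0.328 -0.277 -0.016]
```

```bash
python3 -m jog '-1 0 0 0.0001 0 0 0.03; -1 0 0 0.0001 0 0 0.06; -1 0 0 0.0001 0 0 0.06'| sed -n 2,4p; python3 -c "
from plant import bot
s=bot.read_state();print(s['torque'].round(3),s['joints'].round(2))"
```

```text
tool_pos: [554.9, -142.8, 73.0]
orientation: [-2.52, 1.876, -0.0]
force: [2.0, 1.7, 8.0]
[ 0.415 -0.117 -0.013] [-0.36  0.83  0.83  2.11 -1.03  0.68 -1.66]
```

```bash
cat > avg.py <<'E'
from plant import bot
import numpy as np
L=[]
for i in range(8): bot.grab_frame("top"); L.append(bot.read_state())
m=lambda k:np.mean([l[k] for l in L],0)
print("avg pos",m("tool_pos").round(2),"F",m("force").round(2),"T",m("torque").round(3),"j",m("joints").round(3),"t",L[-1]["time_s"])
E
python3 avg.py; python3 -m jog '-1 0 0 0 0 0 0.03; -1 0 0 0 0 0 0.06; -1 0 0 0 0 0 0.06' >/dev/null; python3 avg.py
```

```text
avg pos [ 554.86 -142.76   73.01] F [1.11 1.06 8.57] T [ 0.428 -0.163 -0.023] j [-0.357  0.827  0.827  2.108 -1.029  0.685 -1.661] t 21.4167
avg pos [ 554.79 -142.77   73.  ] F [0.75 1.21 8.37] T [ 0.405 -0.151 -0.042] j [-0.357  0.828  0.828  2.108 -1.029  0.686 -1.72 ] t 22.0667
```

```bash
cat > g.py <<'E'
import sys
from plant import bot
import numpy as np
w=bot.grab_frame("wrist")["img"]; np.save(sys.argv[1],w)
E
python3 -c "
from plant import bot
s=bot.read_state();print(s['effort'].round(3),s['gripper_width'])"
python3 g.py a.npy; python3 -m jog '-1 0 0 0.0001 0 0 0.03; -1 0 0 0.0001 0 0 0.06; -1 0 0 0.0001 0 0 0.06' >/dev/null; python3 avg.py; python3 g.py b.npy
python3 - <<'E'
from plant import bot
import numpy as np,cv2
print(bot.read_state()['effort'].round(3))
a,b=[cv2.cvtColor(np.load(n+".npy"),6).astype(np.float32) for n in "ab"]
# nut in tool frame is at about wrist pixel (277.6,269); polar unwrap of top-face annulus and outer rim
for r0,r1 in((18,30),(30,40)):
    P=[cv2.warpPolar(i,(45,720),(277.6,269.5),45,cv2.WARP_POLAR_LINEAR)[:,r0:r1] for i in(a,b)]
    P=[p-cv2.GaussianBlur(p,(0,0),15) for p in P]
    c=[(np.roll(P[0],k,0)[360:700]*P[1][360:700]).mean()/np.sqrt((P[0]**2).mean()*(P[1]**2).mean()) for k in range(-12,13)]
    print(r0,np.round(c,2))
d=cv2.absdiff(a,b); print("meandiff nut",d[240:300,250:305].mean(),"bg",d[:100].mean())
E
```

```text
[ 8.0900e-01 -6.1485e+01  1.4787e+01 -8.4040e+00  3.5100e-01 -3.6800e-01
  2.6000e-02] 0.403252901960888
avg pos [ 554.79 -142.81   72.99] F [ 0.58  1.54 10.17] T [ 0.429 -0.105 -0.021] j [-0.357  0.828  0.829  2.108 -1.03   0.686 -1.78 ] t 22.7667
[ 8.1900e-01 -6.0997e+01  1.4579e+01 -8.4220e+00  2.9600e-01 -4.2100e-01
  1.5000e-02]
18 [0.49 0.49 0.5  0.5  0.51 0.51 0.51 0.52 0.52 0.52 0.53 0.54 0.55 0.54
 0.54 0.53 0.54 0.54 0.54 0.54 0.54 0.54 0.54 0.53 0.53]
30 [0.58 0.58 0.58 0.57 0.58 0.59 0.6  0.61 0.63 0.64 0.66 0.68 0.71 0.68
 0.66 0.63 0.62 0.6  0.58 0.56 0.55 0.54 0.54 0.54 0.54]
meandiff nut 0.9236364 bg 13.106768
```

The nut turns with the hand but has stopped sinking. It is resting on the band and taking up thread play. I'll ease the downward push and continue in small steps until torque rises.

```bash
python3 -m jog '-1 0 0 -0.0003 0 0 0.03; -1 0 0 -0.0003 0 0 0.05; -1 0 0 -0.0003 0 0 0.05' >/dev/null; python3 avg.py
```

```text
avg pos [ 554.69 -142.68   73.02] F [1.13 1.03 7.16] T [ 0.357 -0.153  0.007] j [-0.358  0.828  0.83   2.108 -1.031  0.687 -1.83 ] t 23.4667
```

```bash
python3 -m jog '-1 0 0 0 0 0 0.02; -1 0 0 0 0 0 0.04; -1 0 0 0 0 0 0.04' >/dev/null; python3 avg.py
```

```text
avg pos [ 554.69 -142.71   73.02] F [1.09 0.95 6.63] T [ 0.346 -0.177 -0.009] j [-0.358  0.829  0.831  2.108 -1.031  0.687 -1.869] t 24.1167
```

```bash
python3 -m jog '-1 0 0 0 0 0 0.02; -1 0 0 0 0 0 0.05; -1 0 0 0 0 0 0.05' >/dev/null; python3 avg.py
```

```text
avg pos [ 554.66 -142.73   73.01] F [0.75 1.   6.72] T [ 0.344 -0.153 -0.044] j [-0.359  0.829  0.831  2.109 -1.031  0.688 -1.919] t 24.7667
```

```bash
python3 -m jog '-1 0 0 0 0 0 0.02; -1 0 0 0 0 0 0.05; -1 0 0 0 0 0 0.05' >/dev/null; python3 avg.py
```

```text
avg pos [ 554.64 -142.73   73.01] F [0.87 0.83 6.86] T [ 0.328 -0.145 -0.024] j [-0.359  0.829  0.832  2.109 -1.032  0.688 -1.968] t 25.4167
```

```bash
python3 -m jog '-1 0 0 0 0 0 0.03; -1 0 0 0 0 0 0.06; -1 0 0 0 0 0 0.06' >/dev/null; python3 avg.py
```

```text
avg pos [ 554.61 -142.76   73.01] F [0.65 0.85 6.66] T [ 0.316 -0.141 -0.028] j [-0.359  0.829  0.833  2.109 -1.032  0.689 -2.028] t 26.0667
```

```bash
python3 -m jog '-1 0 0 0 0 0 0.03; -1 0 0 0 0 0 0.06; -1 0 0 0 0 0 0.06' >/dev/null; python3 avg.py
```

```text
avg pos [ 554.59 -142.79   73.02] F [0.55 0.92 7.03] T [ 0.286 -0.116 -0.032] j [-0.359  0.83   0.833  2.109 -1.033  0.689 -2.088] t 26.7167
```

```bash
python3 -m jog '-1 0 0 0 0 0 0.03; -1 0 0 0 0 0 0.06; -1 0 0 0 0 0 0.06' >/dev/null; python3 avg.py
```

```text
avg pos [ 554.54 -142.83   73.02] F [0.65 0.52 7.19] T [ 0.267 -0.092 -0.038] j [-0.36   0.83   0.834  2.109 -1.033  0.689 -2.147] t 27.3667
```

```bash
python3 -m jog '-1 0 0 0 0 0 0.03; -1 0 0 0 0 0 0.06; -1 0 0 0 0 0 0.06' >/dev/null; python3 avg.py
```

```text
avg pos [ 554.51 -142.88   73.02] F [0.12 0.76 6.88] T [ 0.267 -0.083 -0.015] j [-0.36   0.83   0.834  2.109 -1.033  0.69  -2.207] t 28.0167
```

```bash
python3 -m jog '-1 0 0 -0.0004 0 0 0; -1 0 0 -0.0008 0 0 0; -1 0 0 -0.0008 0 0 0' >/dev/null; python3 avg.py
```

```text
avg pos [ 554.48 -142.63   73.38] F [ 0.58 -1.7  -3.42] T [-0.227 -0.034 -0.006] j [-0.361  0.83   0.835  2.109 -1.032  0.691 -2.21 ] t 28.6667
```

There is axial play of about 0.35 mm left before the upper flank bears, or roughly 0.18 rad. Continuing carefully.

```bash
python3 -m jog '-1 0 0 0.0002 0 0 0.04; -1 0 0 0.0003 0 0 0.08; -1 0 0 0.0003 0 0 0.08' >/dev/null; python3 avg.py
```

```text
avg pos [ 554.8  -142.46   73.32] F [ 0.36 -1.07 -3.75] T [-0.101 -0.017  0.026] j [-0.361  0.83   0.835  2.108 -1.033  0.691 -2.289] t 29.3167
```

```bash
python3 -m jog '-1 0 0 0.0001 0 0 0.03; -1 0 0 0.0001 0 0 0.05; -1 0 0 0.0001 0 0 0.05' >/dev/null; python3 avg.py
```

```text
avg pos [ 554.87 -142.54   73.26] F [ 0.48 -0.75 -4.65] T [-0.112 -0.01   0.024] j [-0.361  0.83   0.835  2.108 -1.033  0.69  -2.339] t 29.9667
```

```bash
python3 -m jog '0 0 0 0.0001 0 0 0; 0 0 0 0.0001 0 0 0; 0 0 0 0.0001 0 0 0; 0 0 0 0.0001 0 0 -1.0; 0 0 0 0.0001 0 0 -1.0; 0 0 0 0.0001 0 0 -1.0; 0 0 0 0.0001 0 0 -1.0; 0 0 0 0.0001 0 0 -1.0; 0 0 0 0.0001 0 0 -1.0; 0 0 0 0.0001 0 0 -1.0; 0 0 0 0.0001 0 0 -1.0; 0 0 0 0.0001 0 0 -1.0; 0 0 0 0.0001 0 0 -1.0' >/dev/null; python3 avg.py; python3 -m jog '-1 0 0 0 0 0 0; -1 0 0 0 0 0 0; -1 0 0 0 0 0 0; -1 0 0 0 0 0 0; -1 0 0 0 0 0 0;  -1 0 0 0 0 0 0' | tail -2; python3 avg.py
```

```text
avg pos [ 554.89 -142.51   73.15] F [-0.16 -0.25  0.12] T [ 0.068  0.128 -0.009] j [-0.219  0.733  0.574  2.1   -0.793  0.535 -1.587] t 31.45
gripper_width: 0.408
gripper_force: 30.0
avg pos [ 555.01 -142.47   73.17] F [ 1.5   1.23 -1.94] T [ 0.279 -0.203  0.029] j [-0.218  0.733  0.573  2.1   -0.793  0.535 -1.585] t 32.35
```

```bash
python3 -m jog '-1 0 0 0 0 0 0.03; -1 0 0 0 0 0 0.06; -1 0 0 0 0 0 0.06' >/dev/null; python3 avg.py
```

```text
avg pos [ 554.94 -142.46   73.17] F [ 2.05  1.53 -2.32] T [ 0.421 -0.289 -0.018] j [-0.228  0.738  0.59   2.1   -0.81   0.543 -1.627] t 33.0
```

```bash
python3 -m jog '-1 0 0 0 0 0 0.02; -1 0 0 0 0 0 0.04; -1 0 0 0 0 0 0.04' >/dev/null; python3 avg.py
```

```text
avg pos [ 554.91 -142.46   73.17] F [ 2.2   2.03 -2.81] T [ 0.543 -0.345  0.003] j [-0.234  0.741  0.601  2.101 -0.822  0.548 -1.656] t 33.65
```

```bash
python3 -m jog '-1 0 0 0 0 0 0.03; -1 0 0 0 0 0 0.05; -1 0 0 0 0 0 0.05' >/dev/null; python3 avg.py
```

```text
avg pos [ 554.87 -142.49   73.17] F [ 2.18  2.8  -3.27] T [ 0.669 -0.345  0.01 ] j [-0.242  0.745  0.614  2.101 -0.836  0.555 -1.691] t 34.3
```

```bash
python3 -m jog '-1 0 0 0 0 0 0.02; -1 0 0 0 0 0 0.04; -1 0 0 0 0 0 0.04' >/dev/null; python3 avg.py
```

```text
avg pos [ 554.88 -142.49   73.16] F [ 2.29  3.04 -3.87] T [ 0.778 -0.371 -0.003] j [-0.249  0.749  0.625  2.102 -0.847  0.561 -1.72 ] t 34.95
```

```bash
python3 -m jog '-1 0 0 0 0 0 0.03; -1 0 0 0 0 0 0.05; -1 0 0 0 0 0 0.05' >/dev/null; python3 avg.py
```

```text
avg pos [ 554.87 -142.48   73.16] F [ 2.42  3.32 -4.44] T [ 0.895 -0.361  0.027] j [-0.256  0.753  0.639  2.102 -0.861  0.568 -1.756] t 35.6
```

```bash
python3 -m jog '-1 0 0 0 0 0 0.02; -1 0 0 0 0 0 0.04; -1 0 0 0 0 0 0.04' >/dev/null; python3 avg.py
```

```text
avg pos [ 554.85 -142.46   73.15] F [ 2.14  4.15 -5.15] T [ 1.012 -0.331  0.07 ] j [-0.262  0.757  0.65   2.103 -0.871  0.574 -1.785] t 36.25
```

```bash
python3 -m jog '-1 0 0 0 0 0 0.02; -1 0 0 0 0 0 0.04; -1 0 0 0 0 0 0.04' >/dev/null; python3 avg.py
```

```text
Traceback (most recent call last):
  File "avg.py", line 4, in <module>
    for i in range(8): bot.grab_frame("top"); L.append(bot.read_state())
                       ~~~~~~~~~~~~~~^^^^^^^
ValueError: 200 camera calls are used up
```

```bash
python3 -m jog '-1 0 0 0 0 0 0.03; -1 0 0 0 0 0 0.03' >/dev/null; python3 avg.py
```

```text
Traceback (most recent call last):
  File "avg.py", line 4, in <module>
    for i in range(8): bot.grab_frame("top"); L.append(bot.read_state())
                       ~~~~~~~~~~~~~~^^^^^^^
ValueError: 200 camera calls are used up
```

```bash
cat > r.py <<'E'
from plant import bot
s=bot.read_state();print(s["tool_pos"].round(2),s["force"].round(2),s["torque"].round(3),s["joints"].round(3)[6],s["effort"].round(3)[6],s["time_s"])
E
python3 r.py; python3 -m jog '-1 0 0 0 0 0 0' >/dev/null; python3 r.py; python3 -m jog '-1 0 0 0 0 0 0' >/dev/null; python3 r.py; python3 -m jog '-1 0 0 0 0 0 0' >/dev/null; python3 r.py
```

```text
[ 554.85 -142.46   73.14] [ 1.94  4.   -5.09] [ 1.126 -0.268  0.098] -1.837 -0.46 36.9167
[ 554.84 -142.47   73.17] [ 1.83  5.97 -6.07] [ 1.193 -0.237  0.052] -1.836 -0.173 37.0
[ 554.86 -142.45   73.15] [ 1.57  4.55 -5.43] [ 1.125 -0.328  0.143] -1.836 -0.094 37.0833
[ 554.85 -142.43   73.13] [ 2.38  5.89 -5.72] [ 1.144 -0.237  0.113] -1.836 -0.088 37.1667
```

```bash
python3 -m jog '-1 0 0 0 0 0 0.02; -1 0 0 0 0 0 0.04; -1 0 0 0 0 0 0.04; -1 0 0 0 0 0 0.04' >/dev/null; python3 r.py; python3 -m jog '-1 0 0 0 0 0 0' >/dev/null; python3 r.py; python3 -m jog '-1 0 0 0 0 0 0' >/dev/null; python3 r.py
```

```text
[ 554.82 -142.4    73.12] [ 1.37  5.25 -5.94] [ 1.166 -0.271  0.14 ] -1.865 -0.207 37.5
[ 554.82 -142.42   73.12] [ 2.44  4.49 -5.98] [ 1.17  -0.211  0.149] -1.865 -0.154 37.5833
[ 554.82 -142.38   73.13] [ 1.89  5.41 -6.19] [ 1.135 -0.224  0.14 ] -1.865 -0.15 37.6667
```

```bash
python3 -m jog '-1 0 0 0 0 0 0.02; -1 0 0 0 0 0 0.04; -1 0 0 0 0 0 0.04; -1 0 0 0 0 0 0.04' >/dev/null; python3 r.py; python3 -m jog '-1 0 0 0 0 0 0' >/dev/null; python3 r.py; python3 -m jog '-1 0 0 0 0 0 0' >/dev/null; python3 r.py
```

```text
[ 554.81 -142.37   73.13] [ 2.34  4.51 -5.82] [ 1.227 -0.281  0.189] -1.895 -0.228 38.0
[ 554.82 -142.38   73.14] [ 1.52  4.85 -5.61] [ 1.2   -0.267  0.195] -1.895 -0.177 38.0833
[ 554.8  -142.39   73.13] [ 1.32  4.35 -5.95] [ 1.179 -0.207  0.228] -1.895 -0.173 38.1667
```

```bash
python3 -m jog '-1 0 0 0 0 0 0.02; -1 0 0 0 0 0 0.04; -1 0 0 0 0 0 0.04; -1 0 0 0 0 0 0.04' >/dev/null; python3 r.py; python3 -m jog '-1 0 0 0 0 0 0' >/dev/null; python3 r.py; python3 -m jog '-1 0 0 0 0 0 0' >/dev/null; python3 r.py; python3 -m jog '-1 0 0 0 0 0 0' >/dev/null; python3 r.py
```

```text
[ 554.79 -142.33   73.1 ] [ 3.31  4.72 -5.68] [ 1.225 -0.257  0.183] -1.925 -0.25 38.5
[ 554.82 -142.36   73.13] [ 2.45  4.19 -6.33] [ 1.202 -0.323  0.223] -1.925 -0.2 38.5833
[ 554.8  -142.33   73.12] [ 2.43  5.37 -6.27] [ 1.175 -0.25   0.227] -1.925 -0.196 38.6667
[ 554.8  -142.37   73.12] [ 1.79  4.16 -5.85] [ 1.172 -0.267  0.204] -1.925 -0.195 38.75
```

```bash
python3 -m jog '-1 0 0 0 0 0 0.02; -1 0 0 0 0 0 0.04; -1 0 0 0 0 0 0.04; -1 0 0 0 0 0 0.04' >/dev/null; python3 r.py; python3 -m jog '-1 0 0 0 0 0 0' >/dev/null; python3 r.py; python3 -m jog '-1 0 0 0 0 0 0' >/dev/null; python3 r.py; python3 -m jog '-1 0 0 0 0 0 0' >/dev/null; python3 r.py
```

```text
[ 554.79 -142.34   73.11] [ 0.85  4.64 -5.82] [ 1.205 -0.269  0.29 ] -1.956 -0.279 39.0833
[ 554.77 -142.34   73.1 ] [ 2.1   5.78 -5.24] [ 1.207 -0.232  0.255] -1.956 -0.229 39.1667
[ 554.78 -142.35   73.11] [ 1.05  4.18 -5.92] [ 1.236 -0.196  0.242] -1.956 -0.225 39.25
[ 554.79 -142.32   73.11] [ 1.83  4.89 -5.94] [ 1.251 -0.229  0.224] -1.956 -0.225 39.3333
```

```bash
python3 -m jog '-1 0 0 0 0 0 0.02; -1 0 0 0 0 0 0.04; -1 0 0 0 0 0 0.04; -1 0 0 0 0 0 0.04' >/dev/null; python3 r.py; python3 -m jog '-1 0 0 0 0 0 0' >/dev/null; python3 r.py; python3 -m jog '-1 0 0 0 0 0 0' >/dev/null; python3 r.py; python3 -m jog '-1 0 0 0 0 0 0' >/dev/null; python3 r.py
```

```text
[ 554.77 -142.33   73.1 ] [ 1.07  3.79 -6.56] [ 1.214 -0.253  0.241] -1.987 -0.312 39.6667
[ 554.77 -142.34   73.09] [ 1.44  5.31 -6.3 ] [ 1.24  -0.243  0.25 ] -1.987 -0.262 39.75
[ 554.77 -142.32   73.11] [ 1.28  5.13 -6.03] [ 1.276 -0.229  0.287] -1.987 -0.258 39.8333
[ 554.78 -142.34   73.13] [ 1.64  5.15 -6.33] [ 1.247 -0.276  0.205] -1.987 -0.258 39.9167
```

```bash
python3 -m jog '-1 0 0 0 0 0 0.01; -1 0 0 0 0 0 0.03; -1 0 0 0 0 0 0.03; -1 0 0 0 0 0 0.03' >/dev/null; python3 r.py; python3 -m jog '-1 0 0 0 0 0 0' >/dev/null; python3 r.py; python3 -m jog '-1 0 0 0 0 0 0' >/dev/null; python3 r.py; python3 -m jog '-1 0 0 0 0 0 0' >/dev/null; python3 r.py
```

```text
[ 554.74 -142.31   73.09] [ 2.63  4.37 -6.25] [ 1.257 -0.213  0.291] -2.011 -0.325 40.25
[ 554.77 -142.29   73.09] [ 2.16  4.7  -5.04] [ 1.238 -0.281  0.325] -2.011 -0.276 40.3333
[ 554.76 -142.31   73.1 ] [ 1.92  5.44 -6.56] [ 1.246 -0.332  0.215] -2.011 -0.273 40.4167
[ 554.78 -142.3    73.12] [ 1.73  4.61 -6.28] [ 1.232 -0.26   0.271] -2.011 -0.272 40.5
```

Torque holds steady at about 0.27 N m, which is finger-tight. Now releasing and withdrawing straight up.

```bash
python3 -m jog '-0.05 0 0 0 0 0 0; -0.05 0 0 0 0 0 0; -0.05 0 0 0 0 0 0; 0.05 0 0 0 0 0 0; 0.05 0 0 0 0 0 0; 0.05 0 0 0 0 0 0' ; python3 r.py; python3 -m jog '0.05 0 0 -0.01 0 0 0; 0.05 0 0 -0.03 0 0 0; 0.05 0 0 -0.06 0 0 0; 0.05 0 0 -0.1 0 0 0; 0.05 0 0 -0.1 0 0 0; 0.05 0 0 -0.1 0 0 0; 0.05 0 0 -0.1 0 0 0;0.05 0 0 -0.1 0 0 0'; python3 r.py
```

```text
time_s: 41.0
tool_pos: [554.9, -143.0, 73.4]
orientation: [2.254, -2.189, 0.001]
force: [0.2, 0.8, 0.1]
gripper_width: 0.526
gripper_force: 0.0
[ 554.89 -142.97   73.35] [0.22 0.82 0.13] [0.078 0.155 0.004] -2.013 0.003 41.0
time_s: 41.67
tool_pos: [554.4, -142.1, 172.6]
orientation: [2.254, -2.188, -0.002]
force: [-0.3, 1.5, -0.6]
gripper_width: 0.524
gripper_force: 0.0
[ 554.43 -142.08  172.61] [-0.29  1.51 -0.61] [ 0.054  0.072 -0.021] -2.162 -0.007 41.6667
```

```bash
python3 -c "
from plant import bot
print(bot.job_done())"
```

```text
the job is handed in; nothing more can be done
None
```

The nut is screwed down on the band at about 0.27 N m and released, and the job is handed in at about 42 s. I have no verdict back, no direct reading of the nut's force on the band and no picture after release. I also viewed 11 pictures against the limit of 10 and used up all 200 camera calls.

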